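Seat the striker pin and clamp its guide block

ROBOT

A 6-joint arm with a two-finger parallel gripper is mounted at the origin on the work surface. World frame = base frame: x ahead of the robot, y to its left, z up, the work surface at z = 0. Lengths are in m, angles in rad, forces in N, time in s.
With the tool pointing down it reaches from about 0.275 to 0.825 m from the base axis. Payload 4.9 kg.
Tool frame: the origin (TCP) lies midway between the tips of the shut fingers; the grasp point (between the pads) lies 19 mm behind it (bot.grip_depth is the distance from the TCP to the grasp point, in m); y points along the fingers, x is the direction in which the jaws open and shut, and the axes are right-handed (so a half turn about y gives the same grasp; the last joint's range is limited). The gripper opens to 85 mm and grips with 20 to 120 N. Pads are 22 mm wide; open, the fingers measure 114 mm over their backs; the gripper's body (76 mm by 85 mm) begins 54 mm behind the grasp point. The pads swing forward as they close: fully open they stand 13 mm farther back than shut.
Start: joints at [-1.386, 0.326, -0.193, 1.052, 0, 1.437], TCP at [0.172, -0.522, 0.231] pointing down, gripper open.
Joint ranges: [-2.65, 2.65], [-0.97, 1.79], [-1.3, 1.35], [-1.93, 2.1], [-1.47, 1.37], [-3.14, 3.14]. Speed limits (rad/s): [2.57, 2.57, 3.14, 3.14, 3.14, 3.14].

INTERFACE

Orientations are given as a unit quaternion [w, x, y, z].
In Python, from cell import bot gives the robot as it stands. Calls block until the motion is done:
- bot.move_pose(position, orientation): joint-space move of the TCP to a pose.
- bot.move_linear(position, speed=0.15, rotation=None, until_force=None): straight line of the TCP; rotation=None keeps the orientation; speed is the mean speed in m/s. With until_force (N) it stops when the force on the tool has changed by that much, and returns True; else False.
- bot.goto_joints(angles): joint-space move.
- bot.set_gripper(opening, grasp_force=None): opening from 0.0 (shut) to 1.0 (fully open); grasp_force is the grip in N (None keeps the last); returns when the fingers have stopped.
- bot.wait(seconds).
- bot.solve_ik(position, orientation): joint angles nearest the present ones, or None.
- bot.camera(name): name is "scene" or "side" or "wrist"; returns the picture (384x512x3 uint8, red, green, blue); there is no depth.
- bot.calibration(name): a dict with "mtx" (3x3 intrinsics, pixels), "extrinsics" (4x4, takes a point from world to camera coordinates); the wrist camera has in their place "hand_eye" (4x4, takes a point from camera to tool coordinates, whose origin is the TCP and whose axes are the tool frame's). Camera axes: x right, y down, z forward; pixel columns grow to the right and rows downward; lengths in m; the calibration is good to about 2 mm. A picture is of the moment at which its call begins: read the wrist's pose just before it. calibration takes no time and is no camera call.
A pose or a line that the arm cannot do raises bot.PlanningError and nothing moves.
- bot.close_job(): hands the job in, once; it reports no verdict.
Trained networks look in the newest picture that a camera, given by its name, has taken for a name from the list of things; names that differ only in an ending like _2 or _b are one class to them, and where a whole thing is asked for, a point or a joint stands for the part that bears it (a point fixed in the world has none). Each returns a list of dicts, best first, with "confidence" (0 to 1); they miss things now and then, are a little off and sometimes report something else, mostly with a low value. They report only what shows in the picture. A call takes as long as a camera call. They do not tell look-alikes from the thing itself.
- bot.search_frame(camera, thing): "bbox" ([left, top, width, height] in pixels, round what is visible of it).
Readings, each from a call of its own:
- bot.read_clock(): time.
- bot.read_joint_positions(): joint angles.
- bot.read_joint_vel(): joint speeds.
- bot.read_joint_efforts(): joint torques, N m.
- bot.read_position(): TCP position.
- bot.read_tool_rot(): TCP orientation.
- bot.read_ft_force(): force on the tool from outside, world axes, zero at the start.
- bot.read_moment(): the same for the moment, N m.
- bot.read_gripper_width(): opening from 0.0 (shut) to 1.0 (fully open).
Only numpy, scipy, OpenCV 4.12 (cv2) and the standard library are available. Lean on these libraries where they do the work, as an engineer would, in place of code of your own. Each camera call takes 0.05 s, during which the arm holds its last target.

TASK

Set up the latch test: take the striker pin from the wooden stand and drop it end-down, fully home into the bore of the white guide block in the clamp, and let go of it. Then pump the clamp's two squeeze levers, in and fully out again, until the jaw's sprung nose bears on the guide block, holding it against the anvil with the nose pressed in about half-way; never bottom the nose, which would crush the block. Move the jaw only by the levers, leave the button and the other parts alone, and finish while still holding the levers squeezed.

Things in the scene. Friction and masses are not known exactly. Their poses are not given: they have to be found in the camera images.
- pin: Polished steel striker pin, upright in the stand at the start: plain rod 14 mm in diameter, 100 mm long, its foot slightly chamfered, with a collar 20 mm in diameter and 4 mm thick whose underside is 40 mm above the foot. 120 g. Origin at the centre of the foot, z along the pin towards the top. Grip it above the collar.
- stand: Fixed plywood pin stand, 60 x 60 x 30 mm, with one blind hole in the middle of its top, 17 mm wide and 22 mm deep, in which the pin stands. Origin at the centre of its underside. It may stand to the left or to the right of the clamp.
- clamp: Grey cast bench ratchet clamp, fixed to the table. Origin on the table; x runs along the ratchet bar from the squeeze grip to the anvil, z up. Base plate 300 mm (x -165 to 135) x 76 mm, 12 mm thick. Anvil: upright 50 mm high standing on the plate, flat face at x = 95 mm looking to -x. The guide block's nest lies in front of it between two lips 50 mm apart, 8 mm high. Two side cheeks about the levers (x -140 to -60, outer faces 19 mm either side) reach 98 mm up.
- grip_point (a point): Midway between the two squeeze levers, 147 mm above the table, at clamp x = -100 mm, y = 0; the place to squeeze, along the clamp's x axis. Its axes are the clamp's.
- lever_front: Upright steel squeeze lever on the jaw side, 8 mm thick, 20 mm wide along clamp y, pivoted 92 mm above the table at clamp x = -86 mm, top 167 to 169 mm above the table. Origin at the pivot. Released, the two levers lean apart and measure 55 mm over their outer faces at grip_point's height (62 mm at their tops); fully squeezed 24 mm at that height.
- lever_rear: The mirror lever on the other side, pivot at clamp x = -114 mm, geared to the front one so that both always swing equally. Origin at the pivot.
- squeeze (a joint): Swing of either lever, rad: 0 released (a weak spring brings it back), 0.28 fully squeezed. At grip_point's height each lever moves 55 mm per rad. Squeezing drives the bar 36 mm per rad towards the anvil by a pawl (teeth 8 mm apart: the first full stroke brings 2 to 10 mm, each later one 8 mm, after about 2 mm lost at its beginning); only letting out almost fully picks up the next tooth; the bar stays put. It takes under 20 N on each lever.
- ratchet_bar (a joint): Travel of the ratchet bar with the jaw towards the anvil, m, 0 to 0.075. It stays where it is put by 8 N of friction.
- jaw: Grey jaw plate at the end of the bar, 16 x 46 x 42 mm; its front face is at x = -12 mm of its own frame, and its frame is the clamp's frame shifted along x by the value of joint ratchet_bar.
- nose_press (a joint): How far the jaw's sprung round nose is pressed back into the jaw, m: 0 free, 0.012 bottomed. Spring 500 N/m.
- nose_face (a point): Centre of the flat front face of the nose, a dark disc 28 mm in diameter, 8 mm thick, 35 mm above the table, which stands 24 mm in front of the jaw plate when free (16 mm of bare shank showing).
- block: White nylon guide block lying loose in the clamp's nest between nose and anvil, 40 mm (x, along the bar) x 46 x 45 mm high, on the 12 mm base plate, 2 to 9 mm off the anvil at the start. Blind upright bore in the middle of its top, 16.5 mm wide, 35 mm deep (floor 10 mm above the block's underside), mouth chamfered. 150 g. Origin at the centre of its underside. With the pin home the pin's foot is 10 mm above the origin and its collar 5 mm above the block's top.
- control_box: Cream steel control box, fixed, 90 x 100 x 60 mm, with a red push button on top. Bystander. Origin at the centre of its underside.
- button (a joint): Travel of the red button, m: 0 up, 0.006 pressed. Leave alone.
- latch_body: Grey cast latch body, 75 x 55 x 46 mm, on the far side of the clamp. Bystander. Origin at the centre of its underside.
- cam_follower: Bronze cam follower, disc 38 mm in diameter with an upright stem, 48 mm high, on the far side. Bystander. Origin at the centre of its underside.
- spare_block: Smaller white nylon guide block without a bore, 32 x 50 x 28 mm, on the far side. Bystander. Origin at the centre of its underside.
There are look-alikes about, which are no part of the job. Of the things that look like the pin, the smallest one is meant.

How it is judged:
On the way, in this order (a step that is already met when the one before it is completed fails the run):
1. the pin is home in the guide block's bore, upright, and let go (horizontal distance between pin and block below 0.005 m and z of pin in the frame of block below 0.0135 m and angle between pin's own z axis and vertical below 0.12 rad and contact force between the fingers and pin below 0.2 N), for 0.2 s.
2. the levers are squeezed (value of joint squeeze above 0.15 rad), for 0.02 s.
3. the levers are let out again (value of joint squeeze below 0.05 rad), for 0.02 s.
At the end, for the whole second after the job is handed in: The fingers still hold the levers squeezed (swing over 0.03 rad, over 0.8 N), the nose is pressed in 3 to 9 mm, the guide block sits against the anvil (within about 2.5 mm) and flat, and the pin stands home in its bore (foot within 3.5 mm of the bore floor, upright), not touched by the fingers (all of step 1 and value of joint nose_press between 0.003 and 0.009 m and x of block in the frame of clamp between 0.0725 and 0.0775 m and angle between block's own z axis and vertical below 0.06 rad and value of joint squeeze above 0.03 rad and (contact force between the fingers and lever_front above 0.8 N or contact force between the fingers and lever_rear above 0.8 N)); the arm keeps its last pose, push and grip.
It fails at once if the nose is bottomed (pressed in over 11 mm): the block is crushed (value of joint nose_press above 0.011 m).
It fails at once if the jaw is pushed by the fingers instead of the levers (contact force between the fingers and jaw above 2 N).
It fails at once if the red button is pressed (value of joint button above 0.003 m).
It fails at once if a bystander is moved (distance of any of latch_body, cam_follower, spare_block from where it was at the start of the episode above 0.02 m).
It also fails if it takes over 67 s, if anything falls off the work surface, if the arm or the gripper's body presses on something with over 40 N, if the wrist force passes 120 N, or if a joint passes its speed limit or range.

## Working session

There is one attempt and no reset: what is moved stays moved. The work goes in short steps, each a Python script; the robot and the scene stay as the last script left them, time stands still between calls to the robot, and variables do not carry over. Pictures are saved under pics/ and viewed, and the job is handed in when it is done.

```bash
mkdir -p pics; ls; python3 - <<'E'
from cell import bot
import cv2
for c in ["scene","side","wrist"]:
    im=bot.camera(c); cv2.imwrite(f"pics/{c}0.png",im[:,:,::-1])
    k=bot.calibration(c); print(c,{a:b.round(3).tolist() if hasattr(b,'round') else b for a,b in k.items()})
    for t in ["pin","stand","clamp","block","lever_front","control_box","jaw","spare_block","latch_body","cam_follower"]:
        print(t,[(list(map(int,d['bbox'])),round(d['confidence'],2)) for d in bot.search_frame(c,t)][:4])
print(bot.read_clock(),bot.read_tool_rot(),bot.grip_depth)
E
```

```text
pics
scene {'mtx': [[429.686, 0.0, 259.282], [0.0, 429.686, 195.43], [0.0, 0.0, 1.0]], 'extrinsics': [[0.414, 0.91, 0.012, -0.195], [0.712, -0.315, -0.628, -0.36], [-0.568, 0.268, -0.778, 1.598], [0.0, 0.0, 0.0, 1.0]]}
pin [([113, 200, 12, 36], 0.74), ([154, 216, 11, 34], 0.74)]
stand [([144, 208, 20, 25], 0.68)]
clamp [([212, 162, 99, 73], 0.81), ([144, 208, 22, 28], 0.29)]
block [([276, 172, 21, 18], 0.61), ([220, 269, 20, 23], 0.22)]
lever_front [([236, 173, 11, 24], 0.6)]
control_box [([331, 132, 37, 38], 0.83)]
jaw [([213, 182, 61, 39], 0.66)]
spare_block [([219, 268, 21, 24], 0.65)]
latch_body [([271, 238, 34, 27], 0.63), ([275, 172, 22, 20], 0.36)]
cam_follower [([331, 228, 17, 15], 0.67)]
side {'mtx': [[354.558, 0.0, 258.22], [0.0, 354.558, 194.033], [0.0, 0.0, 1.0]], 'extrinsics': [[0.955, -0.297, 0.019, -0.58], [-0.201, -0.691, -0.695, 0.164], [0.22, 0.659, -0.719, 0.831], [0.0, 0.0, 0.0, 1.0]]}
pin [([285, 289, 14, 46], 0.93), ([252, 353, 15, 30], 0.73), ([242, 316, 8, 25], 0.62)]
stand [([233, 320, 32, 36], 0.86)]
clamp [([202, 171, 70, 94], 0.8), ([242, 313, 11, 27], 0.31), ([236, 188, 11, 35], 0.17)]
block [([210, 175, 20, 25], 0.79)]
lever_front [([243, 188, 5, 32], 0.62)]
control_box [([173, 119, 33, 41], 0.63)]
jaw [([223, 199, 44, 68], 0.66), ([169, 120, 35, 38], 0.61), ([287, 189, 36, 32], 0.49)]
spare_block [([325, 245, 26, 26], 0.95)]
latch_body [([289, 187, 30, 35], 0.79), ([241, 190, 5, 29], 0.34)]
cam_follower [([280, 157, 14, 16], 0.54), ([223, 201, 45, 66], 0.43), ([175, 122, 29, 36], 0.24)]
wrist {'mtx': [[309.38, 0.0, 257.203], [0.0, 309.38, 193.081], [0.0, 0.0, 1.0]], 'hand_eye': [[1.0, 0.0, -0.001, 0.001], [0.001, -0.301, 0.954, -0.143], [-0.0, -0.954, -0.301, 0.076], [0.0, 0.0, 0.0, 1.0]]}
pin []
stand []
clamp []
block []
lever_front []
control_box []
jaw []
spare_block []
latch_body []
cam_follower []
1.65 [ 0.57303817 -0.57301671  0.41429253 -0.41429555] 0.0187
```

```bash
python3 - <<'E'
import cv2
a=cv2.imread("pics/scene0.png")[110:310,80:400]; cv2.imwrite("pics/s0z.png",cv2.resize(a,(800,500),interpolation=cv2.INTER_CUBIC))
a=cv2.imread("pics/side0.png")[100:384,150:390]; cv2.imwrite("pics/d0z.png",cv2.resize(a,(507,600),interpolation=cv2.INTER_CUBIC))
E
```

```text
(no output)
```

View pics/s0z.png

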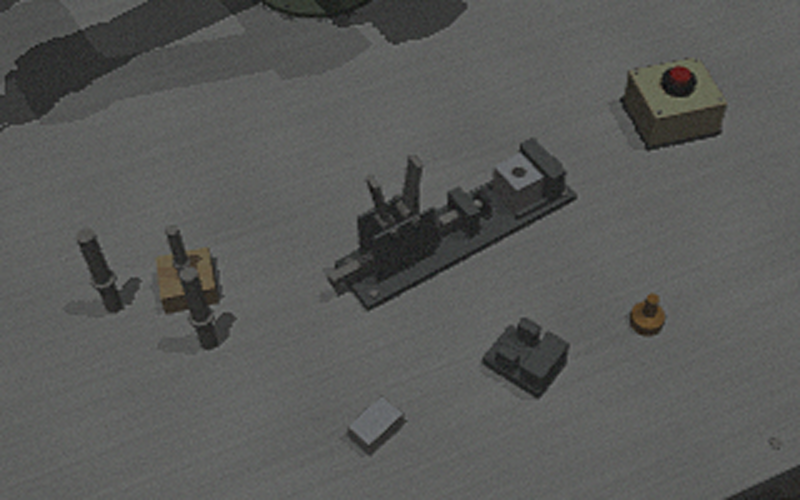

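View pics/d0z.png

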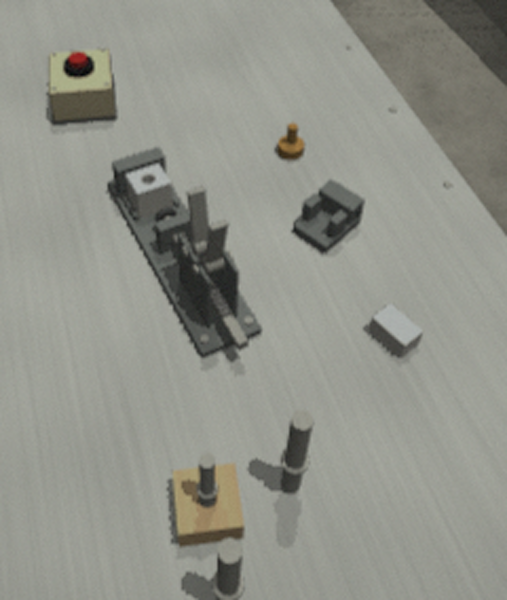

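View pics/wrist0.png

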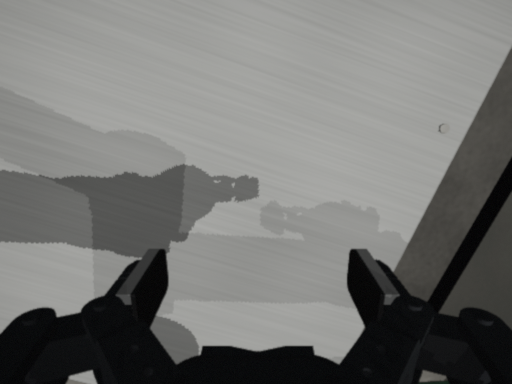

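```bash
cat > h.py <<'E'
import numpy as np
from cell import bot
def ray(c,px,T=None):
    k=bot.calibration(c);K=np.array(k["mtx"]);d=np.linalg.inv(K)@[px[0],px[1],1]
    if c=="wrist":
        M=T@np.array(k["hand_eye"])
    else: M=np.linalg.inv(np.array(k["extrinsics"]))
    return M[:3,3],M[:3,:3]@d
def onz(c,px,z,T=None):
    o,d=ray(c,px,T); return o+d*(z-o[2])/d[2]
def proj(c,p,T=None):
    k=bot.calibration(c)
    E=np.array(k["extrinsics"]) if T is None else np.linalg.inv(T@np.array(k["hand_eye"]))
    q=np.array(k["mtx"])@(E@np.append(p,1))[:3]; return q[:2]/q[2]
def sz(x,y): return (80+(x+.5)/2.5-.5,110+(y+.5)/2.5-.5)
def dz(x,y): return (150+(x+.5)/2.1127-.5,100+(y+.5)/2.1127-.5)
def toolT():
    from scipy.spatial.transform import Rotation as R
    q=bot.read_tool_rot();T=np.eye(4);T[:3,:3]=R.from_quat([q[1],q[2],q[3],q[0]]).as_matrix();T[:3,3]=bot.read_position();return T
E
python3 - <<'E'
from h import *
np.set_printoptions(precision=4,suppress=True)
P={"pintop":(sz(173,231),dz(206,459),.108),
"decA top(100..)":(None,dz(301,417),.15),
"decA foot":(sz(208,346),dz(290,491),.0),
"decB foot":(sz(113,309),None,.0),
"decB top":(sz(86,236),dz(230,547),.15),"decA top":(sz(190,273),dz(301,417),.15),
"blockbore":(sz(518,171),dz(149,179),.057),
"plate cornerA -x,-?":(sz(370,306),dz(258,328),.012),
"plate corner far left":(None,dz(205,353),.012),
"plate corner right":(sz(577,196),None,.012),
"cam":(sz(648,318),dz(291,150),.01),"spare":(sz(377,420),dz(397,326),.028),"latch":(sz(530,350),dz(328,220),.03),
"leverfronttop":(sz(414,159),dz(197,190),.168),"leverreartop":(sz(373,180),dz(218,224),.168),"button":(sz(680,75),dz(78,60),.07)}
for n,(a,b,z) in P.items():
    print(n, None if a is None else onz("scene",a,z), None if b is None else onz("side",b,z))
print(toolT())
E
```

```text
pintop [ 0.4804 -0.3306  0.108 ] [ 0.4811 -0.3322  0.108 ]
decA top(100..) None [ 0.5616 -0.3388  0.15  ]
decA foot [ 0.5629 -0.3344  0.    ] [ 0.5642 -0.3389  0.    ]
decB foot [ 0.4718 -0.4184  0.    ] None
decB top [ 0.4861 -0.4146  0.15  ] [ 0.4741 -0.4207  0.15  ]
decA top [ 0.574 -0.331  0.15 ] [ 0.5616 -0.3388  0.15  ]
blockbore [0.515  0.0698 0.057 ] [0.5207 0.0661 0.057 ]
plate cornerA -x,-? [ 0.594  -0.1536  0.012 ] [ 0.5924 -0.1578  0.012 ]
plate corner far left None [ 0.5258 -0.1722  0.012 ]
plate corner right [0.5465 0.1379 0.012 ] None
cam [0.7346 0.1258 0.01  ] [0.7349 0.1149 0.01  ]
spare [ 0.7379 -0.2027  0.028 ] [ 0.7376 -0.2096  0.028 ]
latch [ 0.7283 -0.0215  0.03  ] [ 0.7243 -0.0409  0.03  ]
leverfronttop [ 0.5393 -0.0739  0.168 ] [ 0.5454 -0.0759  0.168 ]
leverreartop [ 0.549  -0.1246  0.168 ] [ 0.5527 -0.1278  0.168 ]
button [0.4632 0.326  0.07  ] [0.475  0.3251 0.07  ]
[[ 0.3134  0.      0.9496  0.1724]
 [-0.9496  0.      0.3134 -0.5223]
 [-0.     -1.      0.      0.2313]
 [ 0.      0.      0.      1.    ]]
```

```bash
cat >> h.py <<'E'
def quat(deg):
    from scipy.spatial.transform import Rotation as R
    a=np.radians(deg);c,s=np.cos(a),np.sin(a)
    q=R.from_matrix(np.array([[c,0,-s],[s,0,c],[0,-1,0]])).as_quat();return [q[3],q[0],q[1],q[2]]
def snap(c,name):
    import cv2
    T=toolT();im=bot.camera(c);cv2.imwrite(f"pics/{name}.png",im[:,:,::-1]);return T,im
E
python3 - <<'E'
from h import *
print(bot.solve_ik([.481,-.332,.2],quat(-135)),bot.solve_ik([.518,.068,.2],quat(-81.1)),bot.solve_ik([.481,-.332,.064],quat(-135)),bot.solve_ik([.545,-.1,.13],quat(-81.1)))
bot.move_pose([.481,-.332,.2],quat(-135))
T,im=snap("wrist","w1"); np.save("T1.npy",T)
for t in ["pin","stand"]: print(t,[(list(map(int,d['bbox'])),round(d['confidence'],2)) for d in bot.search_frame("wrist",t)][:4])
print(T,bot.read_clock(),bot.read_joint_positions())
for z in (.108,.052,.008): print(proj("wrist",[.481,-.332,z],T))
E
```

```text
[-0.7304029   0.41109948 -0.14892694  1.01076991  0.         -3.08659739] [-0.0108187   0.29939611 -0.31456111  0.9568391   0.          2.97543965] [-0.7304029   0.54674976 -0.31347572  0.71057084  0.         -3.08659739] [-0.31468983  0.42141922 -0.32828557  0.82109154  0.          2.67156852]
pin [([309, 103, 62, 41], 0.82), ([153, 102, 57, 31], 0.76), ([250, 165, 18, 38], 0.65)]
stand [([222, 130, 75, 82], 0.56)]
[[-7.07357138e-01  1.75040336e-05  7.06856336e-01  4.80920266e-01]
 [-7.06856336e-01 -2.28479413e-05 -7.07357137e-01 -3.32144509e-01]
 [ 3.76860899e-06 -1.00000000e+00  2.85344914e-05  1.99997010e-01]
 [ 0.00000000e+00  0.00000000e+00  0.00000000e+00  1.00000000e+00]] 5.55 [-7.30601407e-01  4.11052725e-01 -1.48919832e-01  1.01079472e+00
 -2.24195759e-06 -3.08655480e+00]
[255.98055167 197.33297021]
[256.1791836  179.24654697]
[256.29179944 168.99231649]
```

View pics/w1.png

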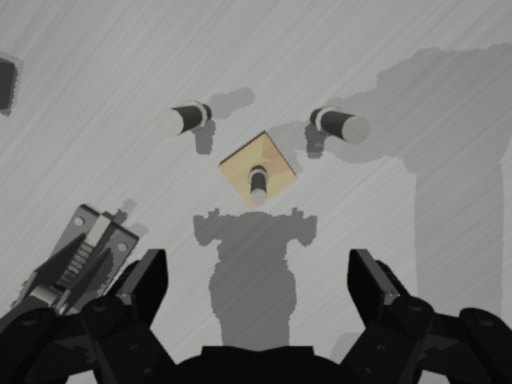

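```bash
python3 - <<'E'
import cv2
a=cv2.imread("pics/w1.png")[120:220,210:310]; cv2.imwrite("pics/w1z.png",cv2.resize(a,(600,600),interpolation=cv2.INTER_CUBIC))
E
```

```text
(no output)
```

View pics/w1z.png

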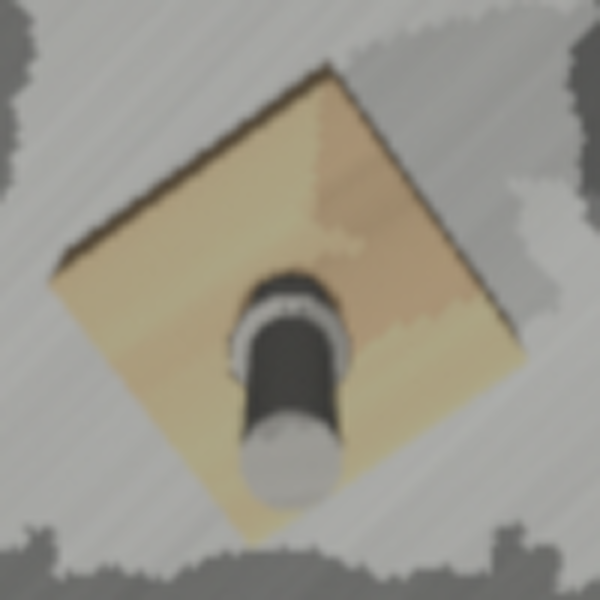

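```bash
python3 - <<'E'
from h import *
T=np.load("T1.npy"); p=onz("wrist",(258.1,196.5),.108,T); print(p)
bot.move_linear([p[0],p[1],.064],speed=.12)
bot.set_gripper(0.0,40)
print(bot.read_gripper_width(),bot.read_position(),bot.read_ft_force(),bot.read_clock())
bot.move_linear([p[0],p[1],.2],speed=.12)
T,im=snap("wrist","w2"); np.save("T2.npy",T)
print(bot.read_gripper_width(),bot.read_ft_force(),bot.read_clock())
E
```

```text
[ 0.48029734 -0.33369164  0.108     ]
0.15005863783918236 [ 0.48047192 -0.33364499  0.06416838] [-0.5085168   1.82594844  2.21669739] 7.4917
0.15199181255874117 [-0.37011599  0.43898873 -1.22601566] 8.825
```

View pics/w2.png

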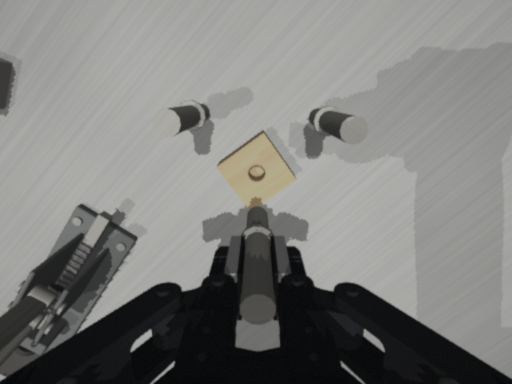

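```bash
python3 - <<'E'
from h import *
bot.move_linear([.480,-.333,.3],speed=.3)
bot.move_pose([.516,.068,.3],quat(-81.1))
bot.move_linear([.516,.068,.19],speed=.2)
T,im=snap("wrist","w3"); np.save("T3.npy",T)
for t in ["pin","block","clamp"]: print(t,[(list(map(int,d['bbox'])),round(d['confidence'],2)) for d in bot.search_frame("wrist",t)][:4])
print(bot.read_gripper_width(),bot.read_clock(),bot.read_position())
import cv2
a=cv2.imread("pics/w3.png")[100:340,160:360]; cv2.imwrite("pics/w3z.png",cv2.resize(a,(500,600),interpolation=cv2.INTER_CUBIC))
E
```

```text
pin [([238, 205, 39, 117], 0.86), ([376, 0, 36, 19], 0.28)]
block [([238, 148, 38, 57], 0.92), ([305, 162, 23, 28], 0.71)]
clamp [([196, 130, 315, 112], 0.65)]
0.14700978581549864 15.1833 [0.517079   0.06799073 0.19145874]
```

View pics/w3.png

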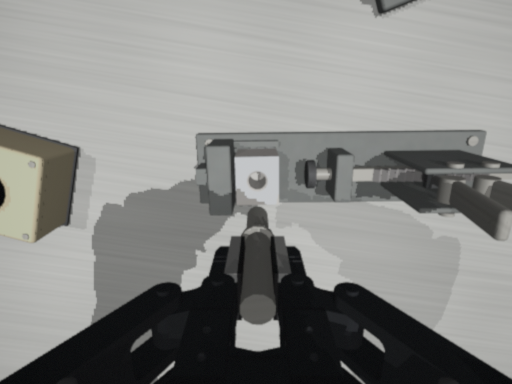

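View pics/w3z.png

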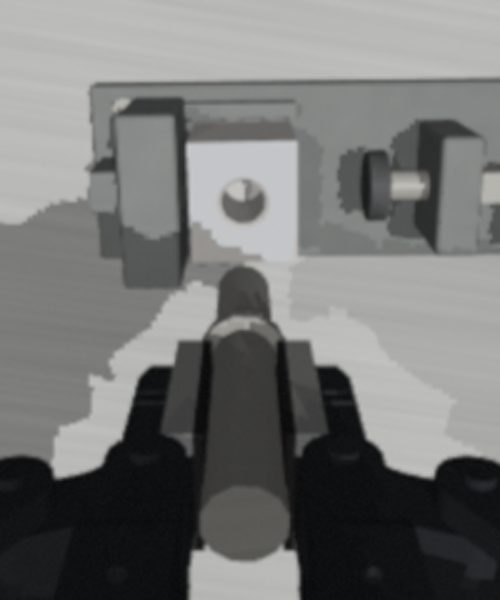

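```bash
python3 - <<'E'
from h import *
T=np.load("T3.npy"); print(T[:3,3])
print("bore",onz("wrist",(257.1,180.3),.057,T))
for dz in (-.002,0,.002):
    f=lambda y,x=0,z=0:proj("wrist",(T@[x,y,z+dz,1])[:3],T).round(1)
    print(dz,"top",f(-.044),"topback",f(-.044,0,-.007),"foot c",f(.056),"foot front edge",f(.056,0,.006),f(.055,0,.007))
print(bot.read_position(),T[:3,:3].round(4))
a=onz("wrist",(187/2.5+160,262/2.5+100),.057,T);b=onz("wrist",(297/2.5+160,262/2.5+100),.057,T);print("block front edge",a,b,np.linalg.norm(a-b))
E
```

```text
[0.51660819 0.06796516 0.19079102]
bore [0.51866115 0.06736333 0.057     ]
-0.002 top [254.4 312. ] topback [254.5 327.1] foot c [255.7 215.1] foot front edge [255.7 206.9] [255.7 206.1]
0 top [254.4 307.6] topback [254.5 322.8] foot c [255.7 212.4] foot front edge [255.7 204.2] [255.7 203.3]
0.002 top [254.4 303.1] topback [254.5 318.5] foot c [255.7 209.7] foot front edge [255.7 201.4] [255.7 200.5]
[0.517079   0.06799073 0.19145874] [[ 1.547e-01  1.000e-03  9.880e-01]
 [-9.880e-01 -0.000e+00  1.547e-01]
 [ 2.000e-04 -1.000e+00  1.000e-03]]
block front edge [0.49163544 0.08454279 0.057     ] [0.49809033 0.04331659 0.057     ] 0.04172846898200852
```

```bash
python3 - <<'E'
from h import *
bot.move_linear([.5199,.0688,.150],speed=.1); bot.wait(.3)
T,im=snap("wrist","w4"); np.save("T4.npy",T)
print(T,bot.read_clock(),bot.read_position())
import cv2
a=cv2.imread("pics/w4.png")[130:330,180:340]; cv2.imwrite("pics/w4z.png",cv2.resize(a,(480,600),interpolation=cv2.INTER_CUBIC))
a=cv2.imread("pics/w4.png")[150:230,220:300]; cv2.imwrite("pics/w4y.png",cv2.resize(a,(600,600),interpolation=cv2.INTER_CUBIC))
snap("side","d4");a=cv2.imread("pics/d4.png")[130:220,180:270]; cv2.imwrite("pics/d4z.png",cv2.resize(a,(600,600),interpolation=cv2.INTER_CUBIC))
E
```

```text
[[ 1.54663538e-01  1.08044124e-03  9.87966610e-01  5.20288255e-01]
 [-9.87967185e-01 -1.11844747e-05  1.54663640e-01  6.87884365e-02]
 [ 1.78154862e-04 -9.99999416e-01  1.06571066e-03  1.50589099e-01]
 [ 0.00000000e+00  0.00000000e+00  0.00000000e+00  1.00000000e+00]] 16.0833 [0.52015431 0.0688007  0.15046053]
```

View pics/w4z.png

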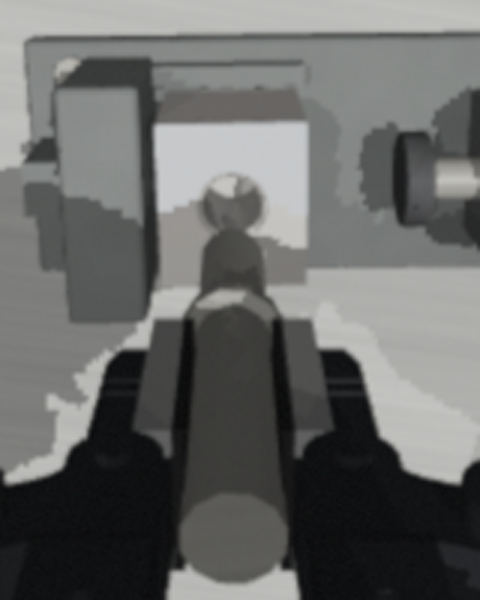

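View pics/w4y.png

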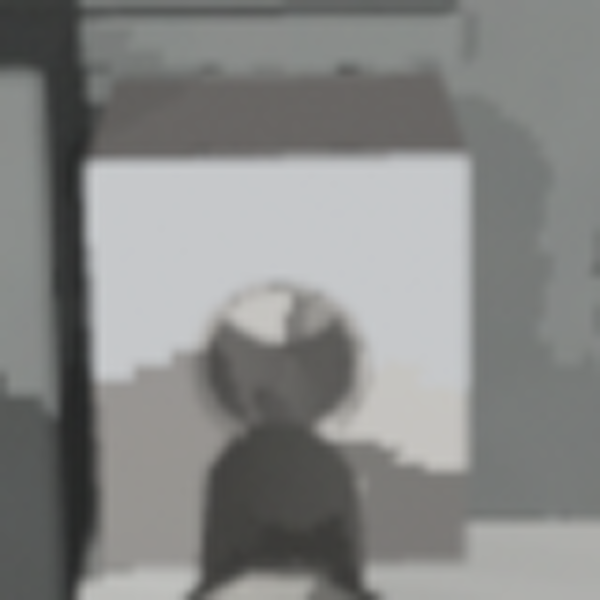

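View pics/d4z.png

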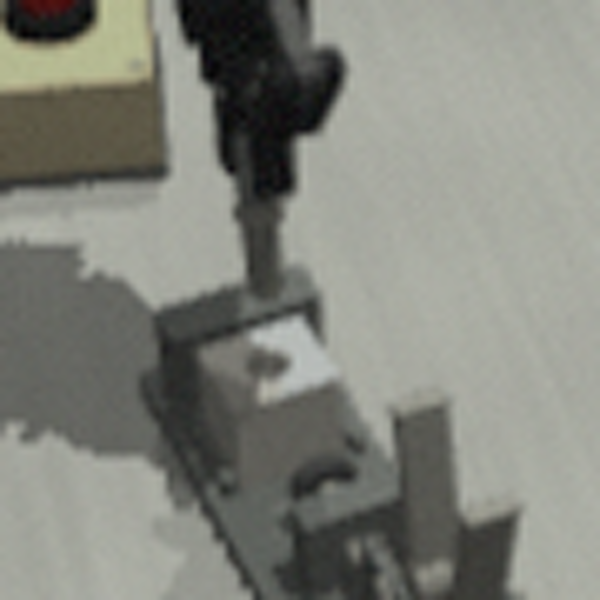

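```bash
python3 - <<'E'
from h import *
import cv2
T=np.load("T4.npy"); Ti=np.linalg.inv(T)
b=onz("wrist",(257.7,197.6),.057,T); print("bore w",b,(Ti@np.append(b,1))[:3])
for dz in (-.003,-.002,-.001,0):
    f=lambda y,x=0,z=0:proj("wrist",(T@[x,y,z+dz,1])[:3],T).round(1)
    print(dz,"top",f(-.044),"foot edge",f(.056,0,.006),f(.055,0,.007),f(.055,.007,0))
g=lambda x,y:(180+(x+.5)/6.667-.5,130+(y+.5)/6.667-.5)
fo=onz("side",g(263,295),T[2,3]-.056); bo=onz("side",g(268,361),.057); print("side foot",fo,"bore",bo,"diff tool",T[:3,:3].T@(bo-fo))
snap("scene","s4");a=cv2.imread("pics/s4.png")[130:210,240:320]; cv2.imwrite("pics/s4z.png",cv2.resize(a,(600,600),interpolation=cv2.INTER_CUBIC))
E
```

```text
bore w [0.51889729 0.06713974 0.057     ] [ 0.00139705  0.09358756 -0.00172896]
-0.003 top [254.4 314.2] foot edge [255.7 208.3] [255.7 207.5] [265.9 217. ]
-0.002 top [254.4 312. ] foot edge [255.7 206.9] [255.7 206.1] [265.9 215.7]
-0.001 top [254.4 309.8] foot edge [255.7 205.6] [255.7 204.7] [265.9 214.3]
0 top [254.4 307.6] foot edge [255.7 204.2] [255.7 203.3] [266. 213.]
side foot [0.51995351 0.06749061 0.0945891 ] bore [0.52008949 0.06918841 0.057     ] diff tool [-0.00166304  0.0375892   0.00035688]
```

View pics/s4z.png

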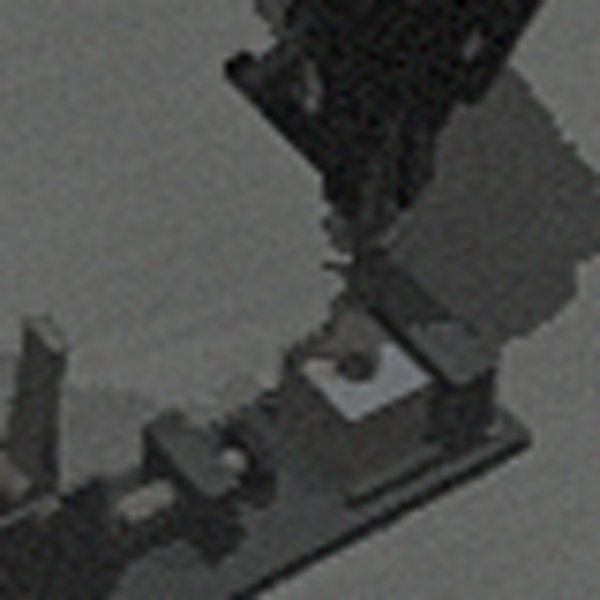

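```bash
python3 - <<'E'
from h import *
x,y=.5204,.0689
bot.move_linear([x,y,.118],speed=.1); bot.wait(.2)
print(bot.read_position(),bot.read_ft_force())
r=bot.move_linear([x,y,.081],speed=.03,until_force=6)
print(r,bot.read_position(),bot.read_ft_force(),bot.read_moment(),bot.read_gripper_width(),bot.read_clock())
E
```

```text
[0.5209848  0.06889502 0.1186972 ] [-0.46586346  0.33163299 -0.21869319]
False [0.52041324 0.06893028 0.08109815] [-0.62515753  0.26442336 -1.02525757] [-0.06545588  0.16781846 -0.01979552] 0.1533619562966432 18.2333
```

```bash
python3 - <<'E'
from h import *
import cv2
x,y=.5204,.0689
r=bot.move_linear([x,y,.077],speed=.03,until_force=5)
print(r,bot.read_position(),bot.read_ft_force())
bot.set_gripper(0.35)
bot.wait(.2)
print(bot.read_gripper_width(),bot.read_ft_force(),bot.read_clock())
bot.move_linear([x,y,.16],speed=.15)
bot.wait(.1)
T,_=snap("wrist","w5");np.save("T5.npy",T)
snap("side","d5");a=cv2.imread("pics/d5.png")[130:220,180:270]; cv2.imwrite("pics/d5z.png",cv2.resize(a,(500,500),interpolation=cv2.INTER_CUBIC))
f=lambda z:proj("wrist",[.5204,.0689,z],T).round(1)
print(f(.122),f(.057))
E
```

```text
True [0.52065252 0.06883873 0.07806619] [-1.14573443  0.07819056  6.4487574 ]
0.3540257764140607 [ 0.37478031  0.91465735 -0.48980115] 18.95
[255.9 221.8] [256.3 190.9]
```

View pics/w5.png

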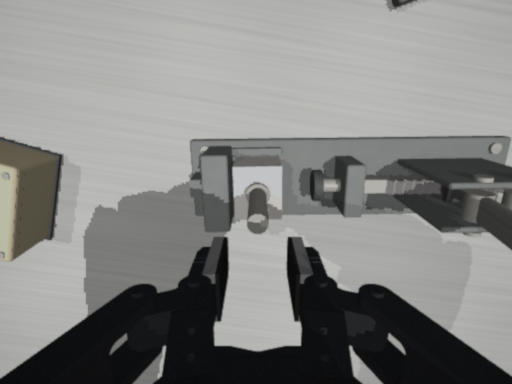

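View pics/d5z.png

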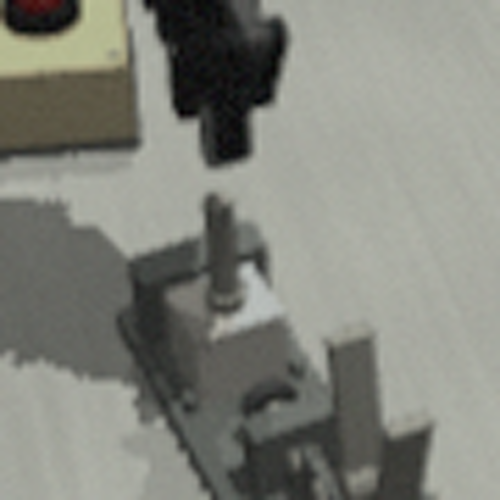

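```bash
python3 - <<'E'
import cv2
a=cv2.imread("pics/w5.png")[130:240,185:405]; cv2.imwrite("pics/w5z.png",cv2.resize(a,(800,400),interpolation=cv2.INTER_CUBIC))
E
```

```text
(no output)
```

View pics/w5z.png

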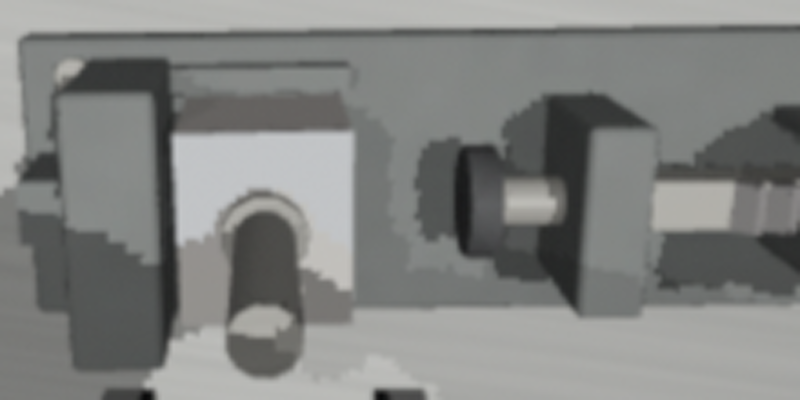

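```bash
cat >> h.py <<'E'
EX=np.array([-.1547,.988,0]);EY=np.array([-.988,-.1547,0])
def cx(px,z,T,c="wrist"):
    p=onz(c,px,z,T); return round(p@EX*1000,1),round(p@EY*1000,1)
E
python3 - <<'E'
from h import *
T=np.load("T5.npy"); g=lambda x,y:(185+(x+.5)/3.636-.5,130+(y+.5)/3.636-.5)
print("anvil",cx(g(153,100),.062,T),cx(g(165,365),.062,T))
print("block rear",cx(g(353,132),.057,T),cx(g(352,318),.057,T),"front",cx(g(175,132),.057,T))
for z in (.054,.056): print("jaw",cx(g(592,125),z,T),cx(g(582,314),z,T))
print("nose",cx(g(457,200),.035,T),cx(g(468,147),.049,T))
print("plate corner",cx(g(22,38),.012,T))
print("bore/pin tcp",T[:3,3]@EX*1000)
print("grip expected", np.array([.5455,-.098,0])@EX*1000)
E
```

```text
anvil (np.float64(10.6), np.float64(-554.0)) (np.float64(9.7), np.float64(-491.8))
block rear (np.float64(-33.0), np.float64(-545.9)) (np.float64(-33.8), np.float64(-501.5)) front (np.float64(6.5), np.float64(-545.9))
jaw (np.float64(-86.7), np.float64(-546.8)) (np.float64(-88.4), np.float64(-501.3))
jaw (np.float64(-86.1), np.float64(-547.2)) (np.float64(-87.8), np.float64(-502.1))
nose (np.float64(-60.8), np.float64(-523.8)) (np.float64(-60.1), np.float64(-540.5))
plate corner (np.float64(48.7), np.float64(-560.2))
bore/pin tcp -12.273978832454642
grip expected -181.21285
```

```bash
python3 - <<'E'
from h import *
T=np.load("T5.npy"); g=lambda x,y:(185+(x+.5)/3.636-.5,130+(y+.5)/3.636-.5)
print(cx(g(22,38),.012,T),cx(g(795,28),.012,T))
bot.move_linear([.5204,.0689,.26],speed=.25)
bot.set_gripper(1.0)
bot.move_pose([.5471,-.1003,.26],quat(-81.1))
T,_=snap("wrist","w6");np.save("T6.npy",T)
for t in ["lever_front","lever_rear"]: print(t,[(list(map(int,d['bbox'])),round(d['confidence'],2)) for d in bot.search_frame("wrist",t)][:4])
print(bot.read_clock())
E
```

```text
(np.float64(48.7), np.float64(-560.2)) (np.float64(-148.7), np.float64(-562.8))
lever_front [([223, 165, 28, 41], 0.77)]
lever_rear [([263, 165, 33, 40], 0.65), ([151, 150, 19, 25], 0.47)]
21.8583
```

View pics/w6.png

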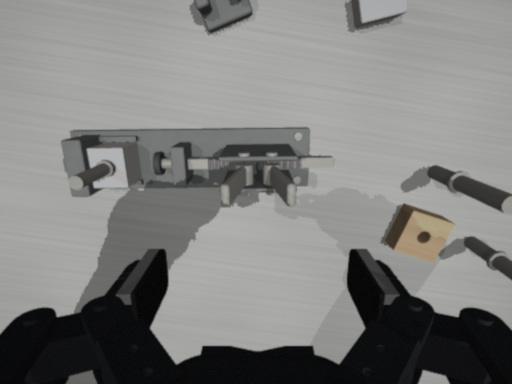

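```bash
python3 - <<'E'
from h import *
bot.move_linear([.5485,-.1001,.127],speed=.15,rotation=quat(-80.4))
bot.wait(.1)
T,_=snap("wrist","w7");np.save("T7.npy",T)
snap("side","d7")
print(bot.read_clock(),bot.read_position(),bot.read_ft_force())
import cv2
a=cv2.imread("pics/d7.png")[130:280,170:320]; cv2.imwrite("pics/d7z.png",cv2.resize(a,(600,600),interpolation=cv2.INTER_CUBIC))
E
```

```text
23.0917 [ 0.54912399 -0.10026668  0.12791372] [-0.02446381 -0.0378502   0.1428547 ]
```

View pics/w7.png

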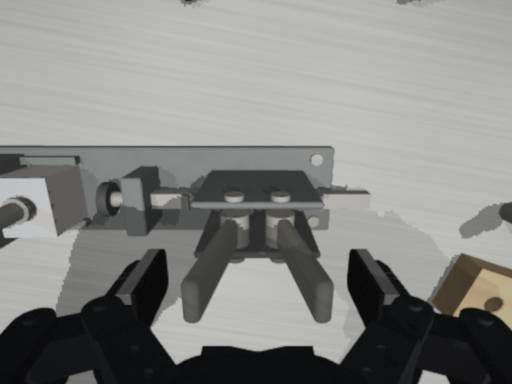

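View pics/d7z.png

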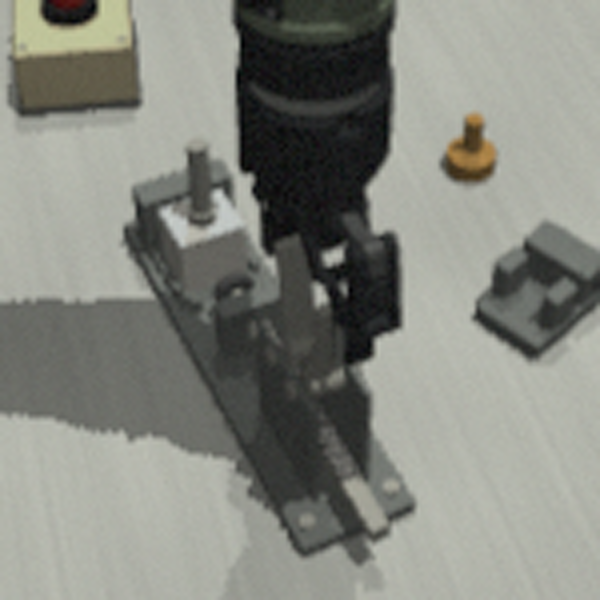

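```bash
python3 - <<'E'
from h import *
T=np.load("T7.npy")
for n,p in dict(tcp=[0,0,0,1],rear=[.0425,-.013,0,1],front=[-.0425,-.013,0,1],ltop_rear=[.027,-.040,0,1],ltop_fr=[-.027,-.04,0,1]).items():
    q=proj("side",(T@p)[:3]); print(n,(q-[170,130])*4, proj("wrist",(T@p)[:3],T))
E
```

```text
tcp [311.29761705 317.15654211] [255.19665776 251.62639004]
rear [345.76728609 354.53550427] [344.63217509 264.82664772]
front [278.87724816 251.97154024] [165.4212514  264.80142769]
ltop_rear [333.25955783 301.27073438] [323.5703437  300.85315483]
ltop_fr [289.72185936 235.9599788 ] [185.48702012 300.82705406]
```

```bash
python3 - <<'E'
from h import *
bot.set_gripper(0.2,40)
print(bot.read_gripper_width(),bot.read_position(),bot.read_ft_force(),bot.read_clock())
T,_=snap("wrist","w8");np.save("T8.npy",T)
bot.set_gripper(0.9)
bot.wait(.3)
T,_=snap("wrist","w9");np.save("T9.npy",T)
print(bot.read_gripper_width(),bot.read_position(),bot.read_ft_force(),bot.read_clock())
import cv2
a=np.vstack([cv2.imread(f"pics/w{i}.png")[140:250,0:220] for i in (7,8,9)]); cv2.imwrite("pics/m1.png",cv2.resize(a,(400,600),interpolation=cv2.INTER_CUBIC))
E
```

```text
0.2954637038966341 [ 0.54964242 -0.10005394  0.12978007] [-3.76426762  2.15800849 17.05420338] 23.6667
0.898120017347004 [ 0.54852252 -0.10009677  0.12703192] [1.18000091 0.47446252 0.4862932 ] 24.6167
```

View pics/w8.png

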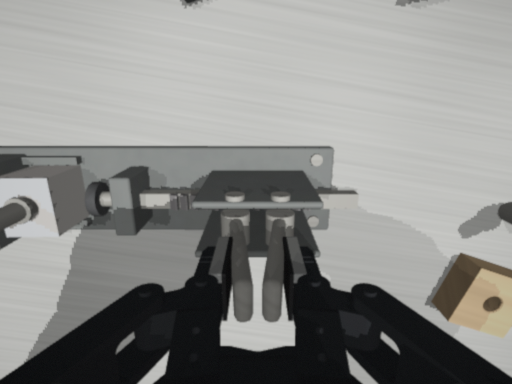

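View pics/w9.png

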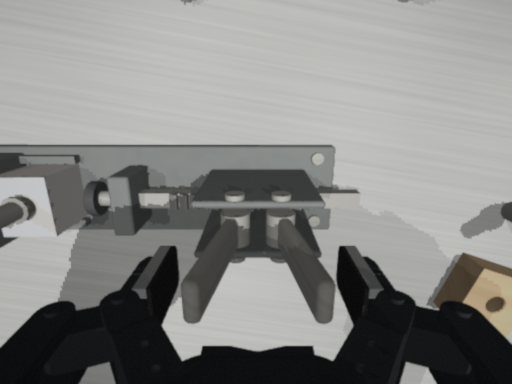

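```bash
python3 - <<'E'
import cv2,numpy as np
a=np.vstack([cv2.imread(f"pics/w{i}.png")[150:240,0:220] for i in (7,9)]); cv2.imwrite("pics/m1.png",cv2.resize(a,None,fx=3.5,fy=3.3333,interpolation=cv2.INTER_CUBIC))
E
```

```text
(no output)
```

View pics/m1.png

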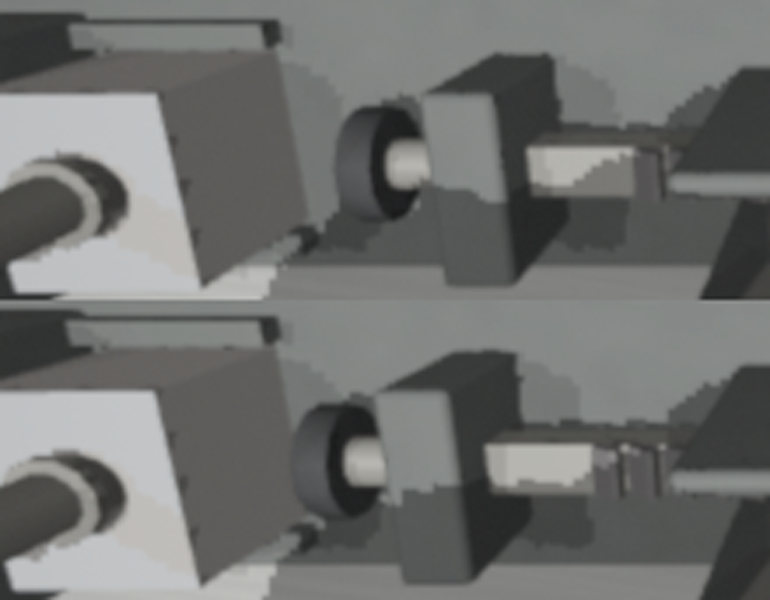

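```bash
cat >> h.py <<'E'
EX=np.array([np.cos(np.radians(99.6)),np.sin(np.radians(99.6)),0]);EY=np.array([-EX[1],EX[0],0])
E
python3 - <<'E'
from h import *
g=lambda x,y:((x+.5)/3.5-.5,150+((y%300)+.5)/3.333-.5)
for n,bl,jr,ju,nose in ((7,(201,286),(515,280),(495,96),(337,160)),(9,(200,584),(470,578),(447,392),(294,460))):
    T=np.load(f"T{n}.npy"); b=cx(g(*bl),.057,T); print(n,"block",b,cx(g(159,94 if n==7 else 390),.057,T),"jaw rear",cx(g(*jr),.055,T),cx(g(*ju),.055,T),"nose",cx(g(*nose),.035,T))
E
```

```text
7 block (np.float64(-40.1), np.float64(-500.6)) (np.float64(-40.2), np.float64(-545.6)) jaw rear (np.float64(-107.4), np.float64(-501.2)) (np.float64(-107.9), np.float64(-544.7)) nose (np.float64(-62.1), np.float64(-523.5))
9 block (np.float64(-40.2), np.float64(-500.6)) (np.float64(-40.7), np.float64(-545.8)) jaw rear (np.float64(-97.6), np.float64(-501.2)) (np.float64(-98.2), np.float64(-544.9)) nose (np.float64(-52.4), np.float64(-522.8))
```

```bash
python3 - <<'E'
from h import *
import cv2
ims=[]
for i in (10,11):
    bot.set_gripper(0.2,40); print(bot.read_gripper_width())
    bot.set_gripper(0.9); bot.wait(.3)
    T,im=snap("wrist",f"w{i}");np.save(f"T{i}.npy",T); ims.append(im[150:240,0:220,::-1])
    print(T[:3,3],bot.read_clock())
cv2.imwrite("pics/m2.png",cv2.resize(np.vstack(ims),None,fx=3.5,fy=3.3333,interpolation=cv2.INTER_CUBIC))
E
```

```text
0.2937341316578154
[ 0.54854019 -0.10010633  0.12705444] 26.0333
0.29729950649732234
[ 0.5485204  -0.10010419  0.12705267] 27.45
```

View pics/m2.png

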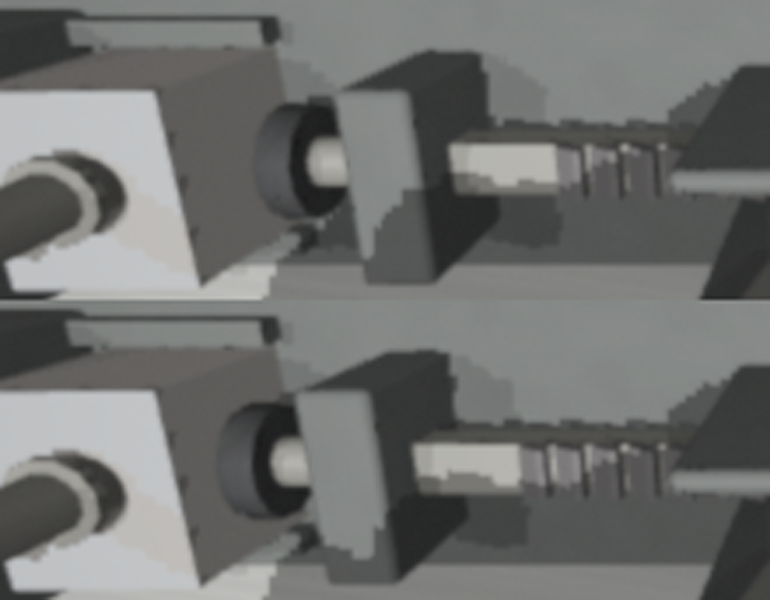

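```bash
python3 - <<'E'
from h import *
import cv2
ims=[]
bot.set_gripper(0.2,40); print(bot.read_gripper_width())
T,im=snap("wrist","w12a"); ims.append(im[150:240,0:220,::-1])
bot.set_gripper(0.9); bot.wait(.3)
T,im=snap("wrist","w12");np.save("T12.npy",T); ims.append(im[150:240,0:220,::-1])
snap("side","d12"); snap("scene","s12")
print(T[:3,3],bot.read_clock())
cv2.imwrite("pics/m3.png",cv2.resize(np.vstack(ims),None,fx=3.5,fy=3.3333,interpolation=cv2.INTER_CUBIC))
a=cv2.imread("pics/d12.png")[130:230,180:280]; cv2.imwrite("pics/d12z.png",cv2.resize(a,(600,600),interpolation=cv2.INTER_CUBIC))
E
```

```text
0.29702534248247814
[ 0.54849693 -0.10008705  0.12702625] 29.0167
```

View pics/m3.png

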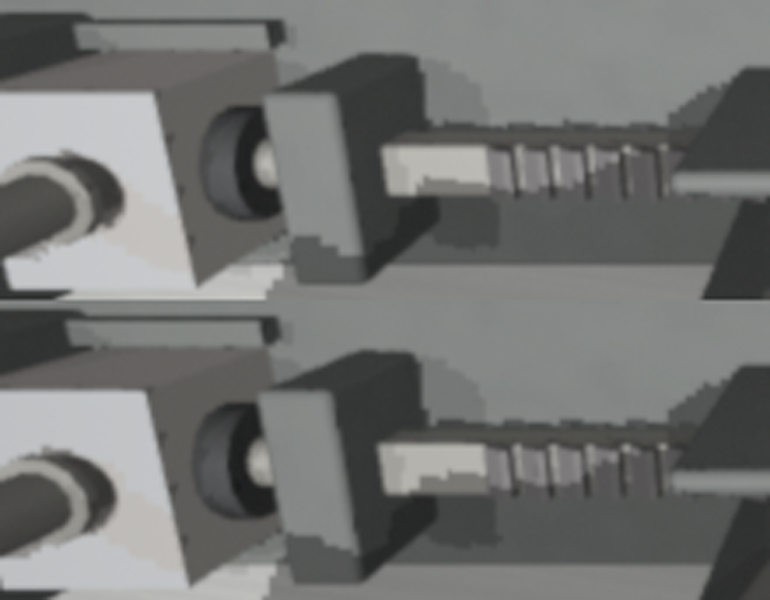

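View pics/d12z.png

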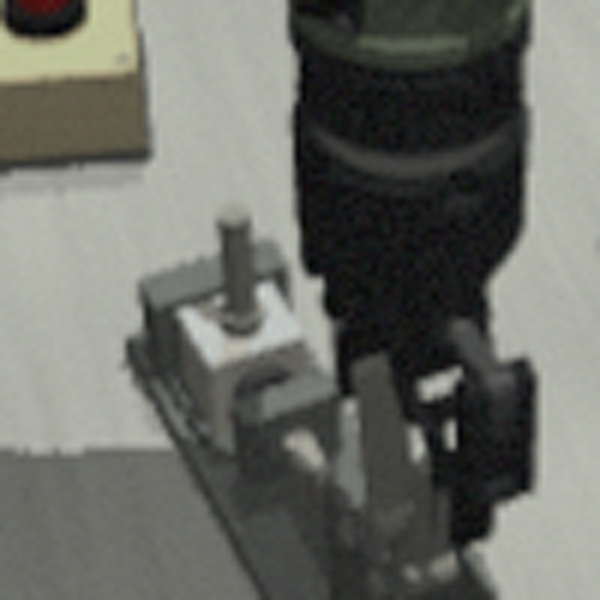

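```bash
python3 - <<'E'
from h import *
import cv2
ims=[]
for n,o in (("13a",.55),("13b",.47)):
    bot.set_gripper(o,40); bot.wait(.2); print(bot.read_gripper_width(),bot.read_ft_force(),bot.read_position())
    T,im=snap("wrist","w"+n);np.save(f"T{n}.npy",T); ims.append(im[150:240,0:220,::-1])
print(bot.read_clock())
cv2.imwrite("pics/m4.png",cv2.resize(np.vstack(ims),None,fx=3.5,fy=3.3333,interpolation=cv2.INTER_CUBIC))
E
```

```text
0.5525508267813084 [-1.54588705  1.07289585  7.31219402] [ 0.54917137 -0.10014977  0.12820832]
0.4701329843437886 [-2.25327696  1.50679627  8.9495888 ] [ 0.54939875 -0.10010116  0.12855034]
30.1583
```

View pics/m4.png

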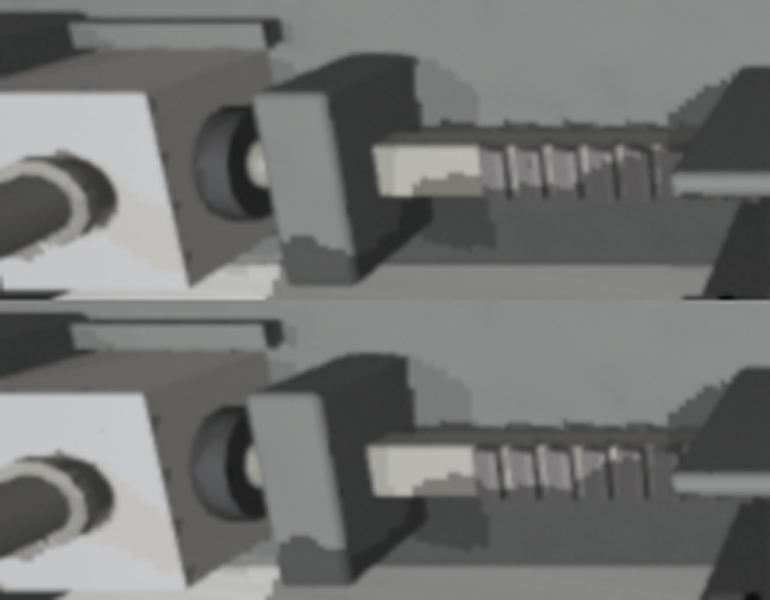

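View pics/w13b.png

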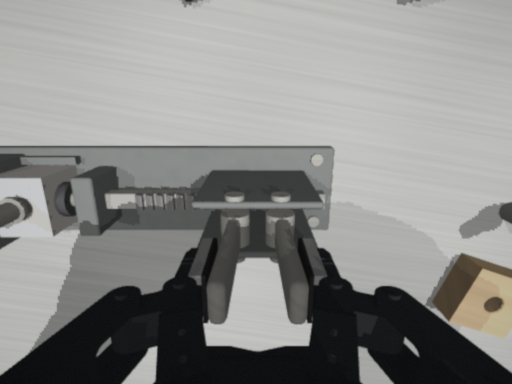

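```bash
python3 - <<'E'
from h import *
g=lambda x,y:((x+.5)/3.5-.5,150+((y%300)+.5)/3.333-.5)
for n,bl,jr,lip,no,te in (("11",(200,584),(396,578),(278,320),(219,460),(521,460)),("12",(190,584),(360,578),(279,320),(195,460),(486,460)),("13a",(188,284),(356,280),(283,22),(194,160),(480,160)),("13b",(187,584),(350,578),(284,322),(192,460),(474,460))):
    T=np.load(f"T{n}.npy"); print(n,"block",cx(g(*bl),.057,T),"jaw",cx(g(*jr),.055,T),"lip",cx(g(*lip),.02,T),"nose",cx(g(*no),.045,T),"bar",cx(g(*te),.04,T))
E
```

```text
11 block (np.float64(-40.2), np.float64(-500.6)) jaw (np.float64(-81.6), np.float64(-501.2)) lip (np.float64(-45.9), np.float64(-554.0)) nose (np.float64(-41.9), np.float64(-526.2)) bar (np.float64(-106.1), np.float64(-524.5))
12 block (np.float64(-38.0), np.float64(-500.6)) jaw (np.float64(-73.8), np.float64(-501.2)) lip (np.float64(-46.1), np.float64(-554.0)) nose (np.float64(-36.6), np.float64(-526.2)) bar (np.float64(-98.3), np.float64(-524.5))
13a block (np.float64(-37.1), np.float64(-500.9)) jaw (np.float64(-72.4), np.float64(-501.0)) lip (np.float64(-46.5), np.float64(-554.1)) nose (np.float64(-35.9), np.float64(-526.6)) bar (np.float64(-96.7), np.float64(-524.9))
13b block (np.float64(-36.6), np.float64(-501.0)) jaw (np.float64(-71.0), np.float64(-501.6)) lip (np.float64(-46.6), np.float64(-554.3)) nose (np.float64(-35.2), np.float64(-526.7)) bar (np.float64(-95.2), np.float64(-525.1))
```

```bash
python3 - <<'E'
from h import *
import cv2
ims=[cv2.imread("pics/w11.png")[150:240,0:220]]
bot.set_gripper(.405,40); bot.wait(.3); print(bot.read_gripper_width(),bot.read_ft_force(),bot.read_position())
T,im=snap("wrist","w14");np.save("T14.npy",T); ims.append(im[150:240,0:220,::-1])
snap("side","d14"); snap("scene","s14")
print(bot.read_clock())
cv2.imwrite("pics/m5.png",cv2.resize(np.vstack(ims),None,fx=3.5,fy=3.3333,interpolation=cv2.INTER_CUBIC))
a=cv2.imread("pics/d14.png")[130:230,180:280]; cv2.imwrite("pics/d14z.png",cv2.resize(a,(600,600),interpolation=cv2.INTER_CUBIC))
E
```

```text
0.4086149767480984 [-0.95320742  0.84784664  9.91895086] [ 0.54953715 -0.10009034  0.12885109]
30.8417
```

View pics/m5.png

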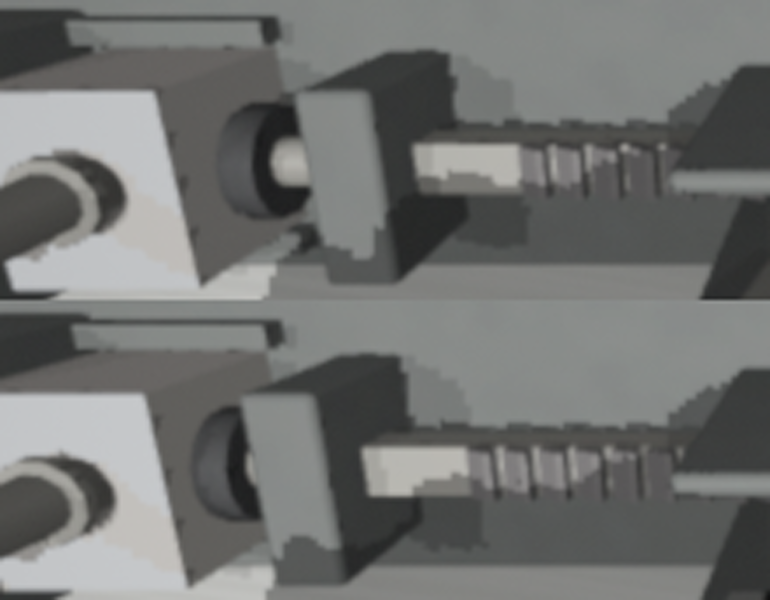

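View pics/d14z.png

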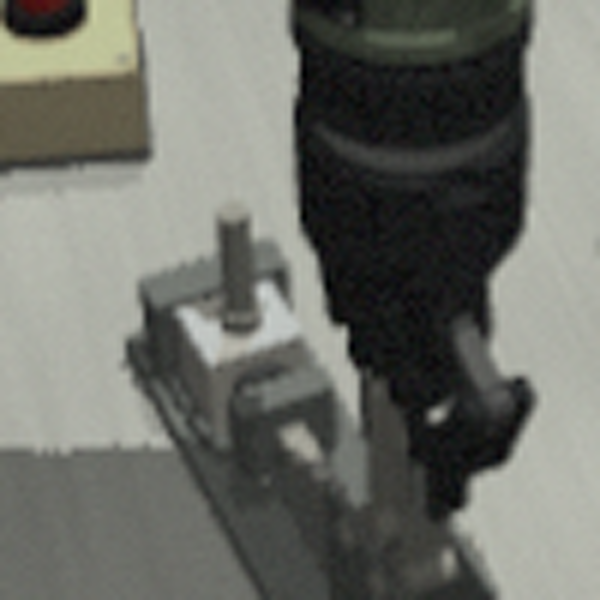

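View pics/w14.png

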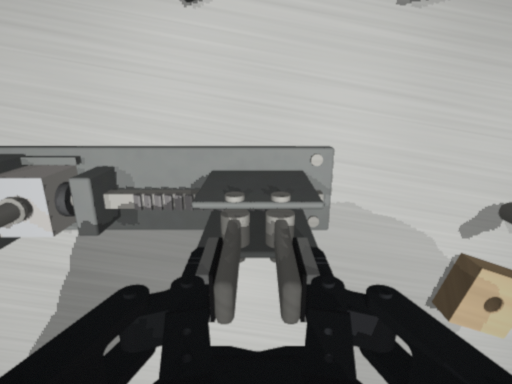

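```bash
python3 - <<'E'
from h import *
g=lambda x,y:((x+.5)/3.5-.5,150+((y%300)+.5)/3.333-.5)
T=np.load("T14.npy");print(cx(g(187,584),.057,T),cx(g(345,578),.055,T),cx(g(285,322),.02,T),cx(g(194,460),.045,T))
bot.wait(.3)
print(bot.read_gripper_width(),bot.read_ft_force(),bot.read_clock())
bot.close_job()
E
```

```text
(np.float64(-36.4), np.float64(-501.0)) (np.float64(-69.8), np.float64(-501.6)) (np.float64(-46.6), np.float64(-554.4)) (np.float64(-35.5), np.float64(-526.8))
0.4132488612131815 [-2.11774816  1.88023005 10.62132486] 31.1417
the job is handed in; nothing more can be done
```

I handed the job in at 31.1 s with the fingers still holding the levers squeezed. The robot reports no verdict, so the checks below are all I have.

**What I did**
- I took the smallest pin from the stand. The two taller look-alikes beside it were left untouched.
- I lowered the pin into the bore until it stopped with the arm at the height expected for a fully home pin, then let go. Later pictures show it upright with its collar just above the block.
- I made four full pumps of the levers, each let out again fully. The first moved the jaw about 9.7 mm and the others about 8 mm each.
- I then squeezed part of a fifth stroke and held it there.

**What the last checks showed**
- **Block:** it slid about 4 mm and then stopped while the bar kept advancing, so I take it to be against the anvil.
- **Nose:** pressed in about 5.5 mm. My two picture measurements gave 5.3 and 5.8 mm, with roughly 1 mm of uncertainty on each.
- **Fingers on the levers:** the wrist force of about 10 N shows the fingers bearing on the levers. I could not measure the lever contact force itself.

**Disagreements along the way**
- The wrist camera's calibration was off by 1 to 2 mm, and I corrected for it using the pin held in the gripper.
- The jaw's stroke measured in pixels came out about 5% short of the stated 8 mm.
- The gripper opening drifted slightly during the final hold, from 0.409 to 0.413.

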